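Close up a row of candle tins against a sprung stop

ROBOT

A 6-joint arm with a two-finger parallel gripper is mounted at the origin on the work surface. World frame = base frame: x ahead of the robot, y to its left, z up, the work surface at z = 0. Lengths are in m, angles in degrees, forces in N, time in s.
With the tool pointing down it reaches from about 0.25 to 0.725 m from the base axis. Payload 9.7 kg.
Tool frame: the origin (TCP) lies midway between the tips of the shut fingers; the grasp point (between the pads) lies 19 mm behind it; y points along the fingers, x is the direction in which the jaws open and shut, and the axes are right-handed (so a half turn about y gives the same grasp; the last joint's range is limited). The gripper opens to 85 mm and grips with 20 to 120 N. Pads are 22 mm wide; open, the fingers measure 114 mm over their backs; the gripper's body (76 mm by 85 mm) begins 54 mm behind the grasp point. The pads swing forward as they close: fully open they stand 13 mm farther back than shut.
Start: joints at [-73.224, 4.979, 10.078, 95.1, 0, 90], TCP at [0.159, -0.527, 0.2] pointing down, gripper open.
Joint ranges: [-179.16, 179.16], [-48.56, 103.87], [-65.8, 70.77], [-126.05, 130.52], [-82.76, 87.17], [-180, 180]. Speed limits (degrees/s): [127.2, 127.2, 147.25, 180, 180, 180].

INTERFACE

Orientations are given as [roll, pitch, yaw] about the fixed x, y, z axes, in that order (R = Rz(yaw) Ry(pitch) Rx(roll)).
In Python, from workcell import get_obs, camera, job_done gives the robot as it stands.
- The arm moves only by the tool play_rows, never from a script. Its argument "moves" is a list of rows, each a list of 3 entries, a list of its own where there are three numbers: the turn, a rotation vector about the tool's x, y, z in degrees, then the shift along the tool's x, y, z in m, then the opening in per cent of the stroke, from 0 (shut) to 100 (fully open). A call has exactly 5 rows; each row is the pose to reach, as a shift and turn from the pose commanded when the call began, along the tool's axes at that moment; what a row does not reach only later rows make up. A row lasts 1/10 s, in which the tool goes at most 50 mm and 8.59 degrees, less where a joint would pass 70% of its speed; a pose out of reach is approached as far as the arm can. A call with a gripper value outside its range is refused whole. The fingers move at their own pace and stop on an object; "grip_force" is the grip in N (left out, the last holds). Time passes only in rows, so rows that repeat a pose let the fingers close, or fill a call up. It gives the time, the measured TCP pose, the force and the opening at its end, in the units of the state.
- get_obs(): the state, without advancing time (a new reading comes with each control period).
- camera(name): name is "side" or "top" or "wrist"; returns a dict with "img" (384x512x3 uint8, red, green, blue), "fov_y" (degrees; the focal length in pixels is half the picture's height over the tangent of half this angle, whatever the lens; pixels are square), "cx", "cy" (the principal point, pixels), "k1" (the pictures are not rectified: a ray, as slopes to the right and down, at radius r is drawn at 1 + k1 r^2 times it, then the intrinsics apply), "world_from_camera" (4x4, takes a point from camera to world coordinates). Camera axes: x right, y up, looking along -z (the intrinsics and any distortion apply to the point x, -y, -z); pixel columns grow to the right and rows downward; lengths in m; the calibration is good to about 2 mm. A picture is of the moment at which its call begins. There is no depth.
- job_done(): hands the job in, once; it reports no verdict.
The state is a dict: "time": time; "q": joint angles; "qd": joint speeds; "joint_efforts": joint torques, N m; "ee_pos": TCP position; "tcp_rot": TCP orientation; "wrist_force": force on the tool from outside, world axes, zero at the start; "torque": the same for the moment, N m; "opening": finger opening in m.
Only numpy, scipy, OpenCV 4.12 (cv2) and the standard library are available. Lean on these libraries where they do the work, as an engineer would, in place of code of your own. Each camera call takes 0.05 s, during which the arm holds its last target.

TASK

Stand the loose brass-lidded candle tin on the jig's board at the tail of the row of three, in line with them, then push all four along the painted lane as one tight, straight block until the front tin is pressed against the red sprung pad with about 10 N on the pad (never 20 N or more), and hold it there for about a second. Then ease off and let go, leaving the row tight and straight between the two white lines, with the front tin still touching the pad. Do not let the row buckle out of the lane, tip a tin over or disturb the bottle, the jar or the dish.

Things in the scene. Friction and masses are not known exactly. Their poses are not given: they have to be found in the camera images.
- jig: fixed jig: dark wooden board 580 x 100 mm, 12 mm thick; tins stand on its top. Origin on the work surface under the lane's middle line; x points along the lane to the end stop (push direction), y to its left. Board from x = -310 to +270 mm, y = -50 to +50 mm
- lane_mid (a point): point on the board's top, on the lane's middle line (jig x = -60 mm, y = 0). Two thin white lines painted along the board, at jig y = -36 and +36 mm, from jig x = -300 to +160 mm, mark the lane; nothing guides the tins at the sides, so a push off the middle line splays or turns the row
- endstop: blue block fixed across the lane's end at jig x = +215 mm, 50 mm long, 70 wide, 42 tall; origin on the board under its centre, axes as the jig's. It carries the red sprung pad (56 mm wide, 6 to 40 mm above the board). How far the pad stands out differs each time and is NOT reported: its unpressed face lies 101 to 151 mm before this origin (jig x = +64 to +114 mm)
- pad_axis (a point): fixed point on the pad's line of travel at the blue block's lane-side face (jig x = +190 mm, 23 mm above the board); it does not move with the pad. The pad's spring gives 2 N per mm pressed, from zero, and bottoms out after 26 mm. When let go it pushes the row back a little, until the tins' friction on the board holds it
- tin_a_center (a point): front tin of the row, nearest the pad: square metal candle tin, closed silver lid, 54 x 54 mm, 50 mm tall, 0.12 to 0.21 kg; this point is its centre, 25 mm above its underside; z upright, x and y square to its sides (x along the lane at the start)
- tin_b_center (a point): second tin of the row, silver lid, same size; its centre. The three stand on the board in a loose row with gaps of 4 to 8 mm, their centres within 8 mm of the middle line, squared to the jig within 0.04 rad
- tin_c_center (a point): third tin of the row, silver lid, same size; its centre. Sliding all four tins along the board takes some 2 to 7 N (varies), which comes on top of the force at the pad
- tin_d_center (a point): the loose tin, brass-coloured lid, same size and mass; its centre. It stands on the work surface beside the jig, at its -y side, its sides turned up to 0.4 rad to the jig's
- bottle: bystander: amber glass bottle with black cap, 52 mm diameter, 110 mm tall, origin at its underside's centre; leave it alone
- jar: bystander: glass candle jar with wooden lid, 71 mm diameter, 89 mm tall, origin at its underside's centre; leave it alone
- dish: bystander: blue ceramic dish, 80 mm diameter, 30 mm tall, origin at its underside's centre; leave it alone
There are look-alikes about, which are no part of the job. What is shaped like the part that bears tin_a_center but green or purple is not meant.

How it is judged:
By the outcome, as a careful person would: the job done as asked, in the order asked, and still so for the second after the job is handed in, with the robot touching nothing.
It also fails if it takes over 69 s, if anything falls off the work surface, if the arm or the gripper's body presses on something with over 40 N, if the wrist force passes 120 N, or if a joint passes its speed limit or range.

## Working session

There is one attempt and no reset: what is moved stays moved. The work goes in short steps, Python scripts to look and compute and a tool call to move; the robot and the scene stay as the last step left them, time stands still between calls to the robot, and variables do not carry over. Pictures are saved under pics/ and viewed, and the job is handed in when it is done.

Besides the shell and the picture viewer there is one more tool, called as name(argument=value, ...), one argument or row to a line, values as JSON. play_rows: Moves the arm, as the interface text tells. Its arguments: {"type":"object","properties":{"moves":{"type":"array"},"grip_force":{"type":"number"}},"required":["moves"]}

```bash
ls; mkdir -p pics; python3 - <<'E'
from workcell import get_obs, camera
import cv2,numpy as np
print(get_obs())
for n in ["side","top","wrist"]:
    c=camera(n); print(n,c["fov_y"],c["cx"],c["cy"],c["k1"]); print(np.round(c["world_from_camera"],4).tolist())
    cv2.imwrite(f"pics/{n}0.png",c["img"][:,:,::-1])
E
```

```text
pics
{'time': 0.0, 'q': array([-7.32249152e+01,  5.01088547e+00,  1.00346087e+01,  9.50992024e+01,
       -3.27952049e-04,  9.00009965e+01]), 'qd': array([ 0.00373408,  0.0474054 ,  0.07721696, -0.0712172 ,  0.01832131,
       -0.02431489]), 'joint_efforts': array([ 1.38345025e-03, -5.20385349e+01,  4.64805722e+01,  1.62471912e-02,
       -5.96137693e-05, -9.22083871e-06]), 'ee_pos': array([ 0.15865978, -0.5263399 ,  0.19968654]), 'tcp_rot': array([-9.00003293e+01,  7.54791431e-02, -7.32259118e+01]), 'wrist_force': array([-0.46613691,  0.0610262 ,  0.11835804]), 'torque': array([ 0.01014866, -0.01391303, -0.03228266]), 'opening': 0.0851746805480888}
side 53.81652338079941 258.28437451991573 188.65118509015807 -0.03625700584429138
[[0.8996, 0.2517, -0.3568, 0.2887], [-0.4365, 0.5381, -0.7211, -0.5964], [0.0105, 0.8045, 0.5939, 0.5031], [0.0, 0.0, 0.0, 1.0]]
top 47.70568372915359 255.5578358224921 191.71696711385482 0.015616596394094438
[[0.0157, 0.99, -0.1404, 0.4206], [-0.9998, 0.0135, -0.0166, -0.0385], [-0.0146, 0.1406, 0.99, 0.9785], [0.0, 0.0, 0.0, 1.0]]
wrist 59.43007139406802 255.11317542733238 190.00197854656116 -0.0057910063281440775
[[0.2882, 0.9138, 0.2862, 0.2317], [-0.9576, 0.2752, 0.0855, -0.5045], [-0.0006, -0.2987, 0.9543, 0.3732], [0.0, 0.0, 0.0, 1.0]]
```

```bash
cd pics; python3 -c "
import cv2
for n in ['top0','side0']:
    cv2.imwrite(n+'x.png',cv2.resize(cv2.imread(n+'.png'),(800,600),interpolation=cv2.INTER_CUBIC))"
```

```text
(no output)
```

View pics/top0x.png

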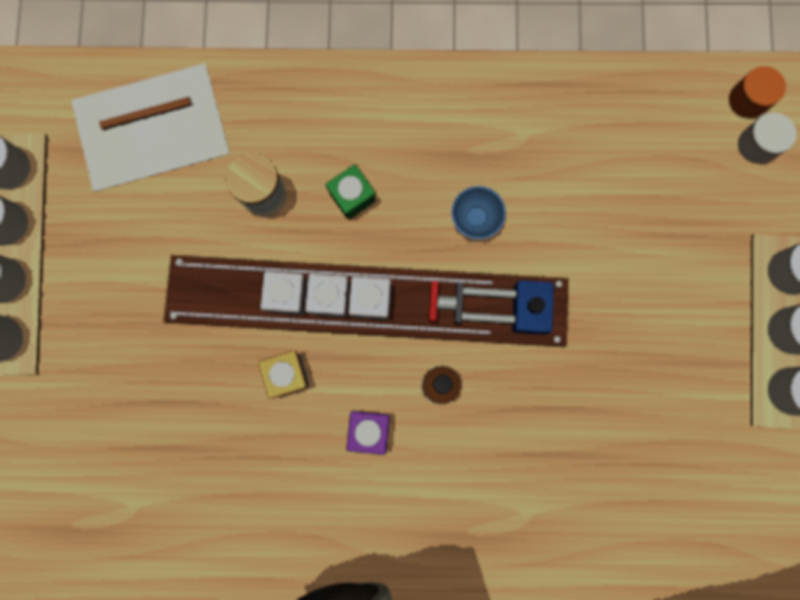

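View pics/side0x.png

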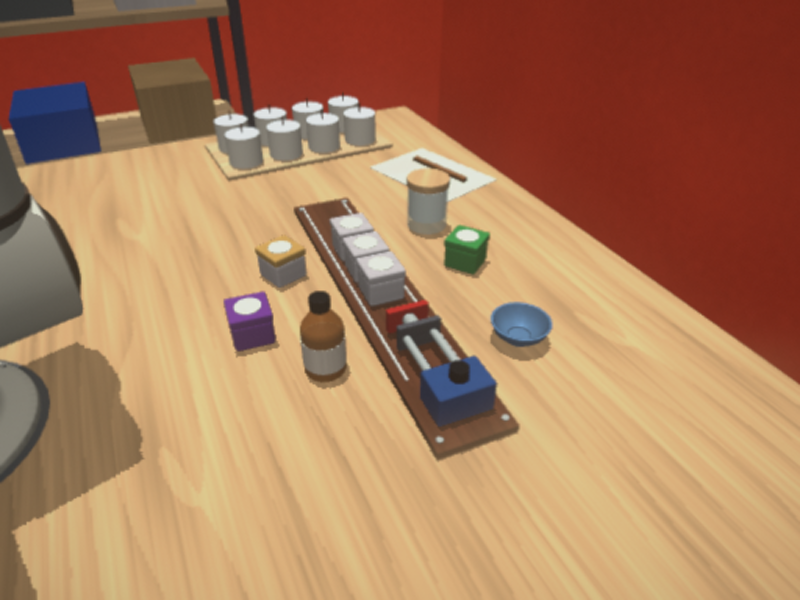

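View pics/wrist0.png

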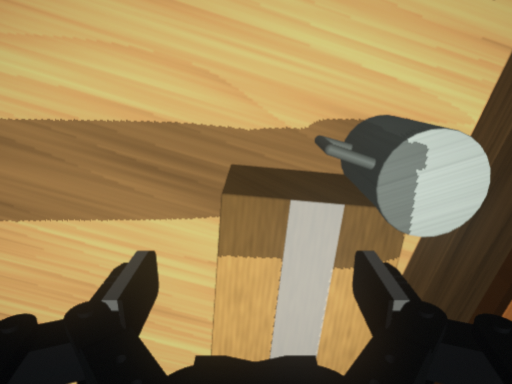

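The brass tin candidates in the top view (800x600) are brass (283,373), purple (368,433) and green (350,190). By the description it is the brass-lidded one at the jig's −y side. I'll check that in a close crop and measure.

```bash
cat > h.py <<'E'
import numpy as np,cv2
from workcell import get_obs,camera
def K(c):
    f=192/np.tan(np.radians(c["fov_y"]/2)); return f
def p2w(c,uv,z):
    f=K(c); u,v=uv; d=np.array([(u-c["cx"])/f,(v-c["cy"])/f])
    s=d.copy()
    for _ in range(20): s=d/(1+c["k1"]*(s@s))
    T=c["world_from_camera"]; r=T[:3,:3]@np.array([s[0],-s[1],-1]); o=T[:3,3]
    return o+r*(z-o[2])/r[2]
def w2p(c,p):
    T=c["world_from_camera"]; q=T[:3,:3].T@(np.asarray(p)-T[:3,3]); s=np.array([q[0],-q[1]])/-q[2]
    s=s*(1+c["k1"]*(s@s)); return s*K(c)+[c["cx"],c["cy"]]
def crop(c,name,x0,y0,w,h,k):
    im=c["img"][y0:y0+h,x0:x0+w,::-1]
    cv2.imwrite(name,cv2.resize(im,None,fx=k,fy=k,interpolation=cv2.INTER_CUBIC))
E
python3 - <<'E'
from h import *
import pickle
c=camera("top"); pickle.dump(c,open("top.pkl","wb"))
crop(c,"pics/t_a.png",95,155,160,110,5)
crop(c,"pics/t_b.png",215,155,160,110,5)
c=camera("side"); pickle.dump(c,open("side.pkl","wb"))
E
```

```text
(no output)
```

View pics/t_a.png

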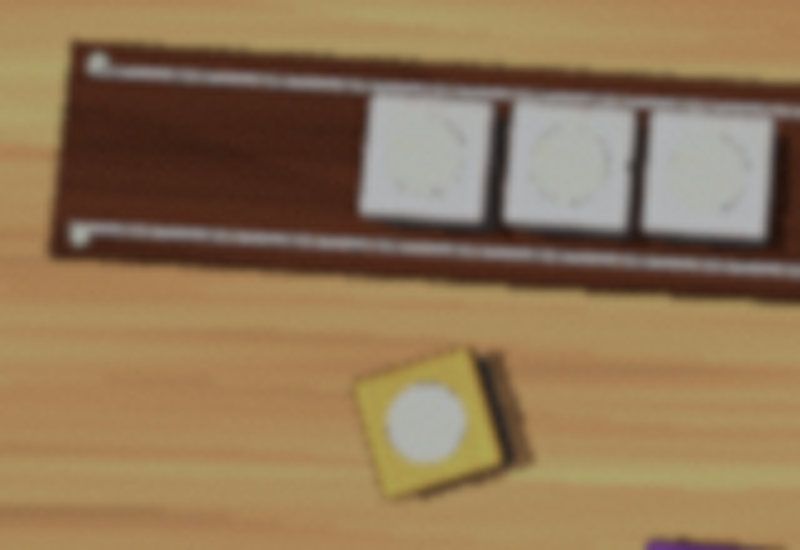

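View pics/t_b.png

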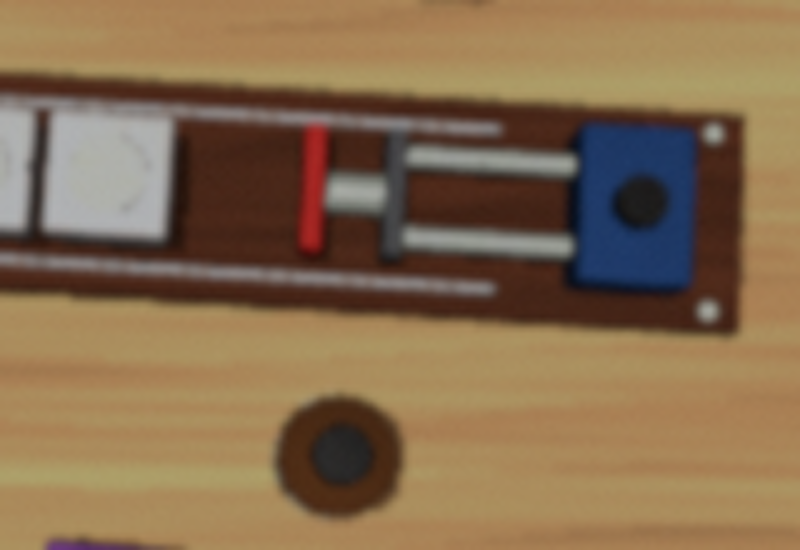

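```bash
python3 - <<'E'
from h import *
import pickle
c=pickle.load(open("top.pkl","rb"))
A=lambda x,y:(95+x/5-.4,155+y/5-.4)
B=lambda x,y:(215+x/5-.4,155+y/5-.4)
cor=[A(73,42),A(52,257),B(743,117),B(736,334)]
J=[(-310,50),(-310,-50),(270,50),(270,-50)]
W=np.array([p2w(c,p,.012)[:2] for p in cor]); J=np.array(J)/1e3
Jc=J-J.mean(0);Wc=W-W.mean(0)
U,S,V=np.linalg.svd(Jc.T@Wc); R=(U@V).T
t=W.mean(0)-R@J.mean(0); yaw=np.degrees(np.arctan2(R[1,0],R[0,0]))
print("jig",t,yaw,"resid mm",((J@R.T+t-W)*1e3).round(1).tolist())
inv=lambda p:(np.asarray(p)[:2]-t)@R
sq={'c':[A(372,97),A(492,102),A(486,223),A(360,215)],'b':[A(514,101),A(633,107),A(628,233),A(505,226)],'a':[A(650,110),A(773,118),A(768,241),A(641,233)]}
for k,v in sq.items():
    w=np.array([p2w(c,p,.062)[:2] for p in v]); j=np.array([inv(x) for x in w])
    print(k,w.mean(0).round(4),(j.mean(0)*1e3).round(1),(j*1e3).round(0).tolist())
w=np.array([p2w(c,p,.050)[:2] for p in [A(355,381),A(468,348),A(502,464),A(388,500)]])
print('d',w.mean(0),(w*1e3).round(0).tolist(),inv(w.mean(0)))
for i in range(4):
    e=w[(i+1)%4]-w[i]; print(np.degrees(np.arctan2(e[1],e[0])),np.hypot(*e))
for p,z in [(B(302,125),.052),(B(299,250),.052)]: print('pad',inv(p2w(c,p,z))*1e3)
print('bottle',p2w(c,B(343,455),.11), 'lane_ends', inv(p2w(c,B(500,129),.012)),inv(p2w(c,B(493,289),.012)))
print('line left',inv(p2w(c,A(107,70),.012)),inv(p2w(c,A(90,228),.012)))
g=lambda x,y:(x*.64,y*.64)
print('purple',p2w(c,g(368,433),.05),'jar',p2w(c,g(250,177),.089),'dish',p2w(c,g(479,213),.03),'green',p2w(c,g(350,188),.05))
np.savez("jig.npz",t=t,R=R)
E
```

```text
jig [0.55568161 0.00622008] -92.64597261628069 resid mm [[0.8, 1.5], [-0.6, 2.9], [1.0, -2.1], [-1.2, -2.4]]
c [0.5599 0.1386] [-132.4   -1.9] [[-159.0, 24.0], [-107.0, 24.0], [-105.0, -28.0], [-159.0, -28.0]]
b [0.5575 0.0774] [-71.2  -1.5] [[-97.0, 25.0], [-46.0, 26.0], [-44.0, -29.0], [-97.0, -29.0]]
a [0.5545 0.0183] [-12.   -1.8] [[-39.0, 25.0], [14.0, 25.0], [15.0, -28.0], [-39.0, -28.0]]
d [0.44791873 0.1360029 ] [[465.0, 168.0], [480.0, 120.0], [431.0, 104.0], [415.0, 152.0]] [-0.12466963 -0.11363935]
-72.82871026186966 0.05007190969472149
-161.56143617576205 0.051669963207364736
108.32033832536379 0.05042162687013097
18.04495733370755 0.05267457048570891
pad [69.60172713 26.6035001 ]
pad [ 71.33907515 -27.76398722]
bottle [ 0.43662253 -0.08039299  0.11      ] lane_ends [0.15945672 0.03694528] [ 0.15944116 -0.03547178]
line left [-0.29156928  0.03730885] [-0.29148059 -0.03514925]
purple [0.37047364 0.01638694 0.05      ] jar [0.71256357 0.18247469 0.089     ] dish [ 0.6821311  -0.13492971  0.03      ] green [0.71090209 0.04946699 0.05      ]
```

```bash
cat >> h.py <<'E'
def delta(x,y,z,yaw,frm=None):
    """final row of a call reaching world target with tool down; prints turn-y, shift"""
    o=get_obs(); p=o["ee_pos"]; psi=o["tcp_rot"][2]
    if frm is not None: p=np.array(frm[:3]); psi=frm[3]
    d=np.array([x,y,z])-p; a=np.radians(psi)
    sx=d[0]*np.cos(a)+d[1]*np.sin(a); sz=-d[0]*np.sin(a)+d[1]*np.cos(a)
    print("turn_y %.2f shift [%.4f, %.4f, %.4f]"%(-(yaw-psi),sx,-d[2],sz))
E
python3 - <<'E'
from h import *
s=[.1587,-.5263,.2,-73.2]; e=[.448,.136,.2,18]
s=np.array(s);e=np.array(e)
for i in range(3):
    delta(*(s+(e-s)*(i+1)/3),frm=s+(e-s)*i/3)
E
```

```text
turn_y -30.40 shift [-0.1835, -0.0000, 0.1561]
turn_y -30.40 shift [-0.0792, -0.0000, 0.2275]
turn_y -30.40 shift [0.0468, -0.0000, 0.2363]
```

play_rows(
  moves=[
    [[0,-6,0],[-0.0367,0,0.0312],100],
    [[0,-12,0],[-0.0734,0,0.0624],100],
    [[0,-18,0],[-0.11,0,0.0936],100],
    [[0,-24,0],[-0.1468,0,0.1248],100],
    [[0,-30.4,0],[-0.1835,0,0.156],100],
  ],
)

```text
time: 0.75
ee_pos: [0.2553, -0.3041, 0.2003]
tcp_rot: [-90.0, -0.0, -42.6]
wrist_force: [1.4, -0.1, 0.4]
opening: 0.0856
```

play_rows(
  moves=[
    [[0,-6,0],[-0.0158,0,0.0455],100],
    [[0,-12,0],[-0.0317,0,0.091],100],
    [[0,-18,0],[-0.0475,0,0.1365],100],
    [[0,-24,0],[-0.0634,0,0.182],100],
    [[0,-30.4,0],[-0.0792,0,0.2275],100],
  ],
)

```text
time: 1.25
ee_pos: [0.352, -0.0833, 0.2006]
tcp_rot: [-90.0, -0.1, -12.2]
wrist_force: [1.1, -0.5, 0.1]
opening: 0.0856
```

play_rows(
  moves=[
    [[0,-6,0],[0.0094,0,0.0472],100],
    [[0,-12,0],[0.0187,0,0.0945],100],
    [[0,-18,0],[0.028,0,0.1418],100],
    [[0,-24,0],[0.0374,0,0.189],100],
    [[0,-30.4,0],[0.0468,0,0.2363],100],
  ],
)

```text
time: 1.75
ee_pos: [0.4486, 0.1378, 0.2005]
tcp_rot: [-90.0, -0.0, 18.3]
wrist_force: [0.7, -0.4, 0.3]
opening: 0.0854
```

```bash
python3 - <<'E'
from h import *
import pickle
o=get_obs(); print(o["time"],o["ee_pos"],o["tcp_rot"],o["qd"],o["q"])
c=camera("wrist"); o=get_obs(); print(o["ee_pos"],o["tcp_rot"])
pickle.dump(c,open("w1.pkl","wb")); cv2.imwrite("pics/w1.png",cv2.resize(c["img"][:,:,::-1],(800,600),interpolation=cv2.INTER_CUBIC))
E
```

```text
1.75 [0.44856654 0.13777362 0.20046411] [-9.00088106e+01 -3.11718830e-02  1.82622629e+01] [ 47.24368518  40.77494711  36.1778612   -4.62651639  -0.12868843
 -16.86687005] [ 1.70794180e+01 -6.06765279e+00 -8.73687695e-01  9.51626180e+01
 -8.16519664e-03  8.88171553e+01]
[0.45057528 0.14263901 0.19893222] [-8.98843334e+01 -3.30094022e-02  1.88016506e+01]
```

View pics/w1.png

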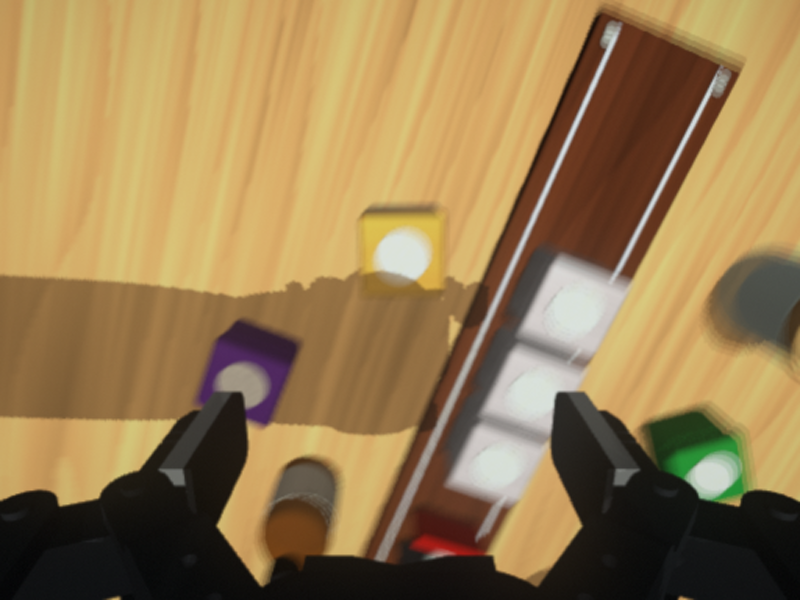

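play_rows(
  moves=[
    [[0,0,0],[0,0,0],100],
    [[0,0,0],[0,0,0],100],
    [[0,0,0],[0,0,0],100],
    [[0,0,0],[0,0,0],100],
    [[0,0,0],[0,0,0],100],
  ],
)

```text
time: 2.3
ee_pos: [0.4482, 0.1346, 0.2008]
tcp_rot: [-90.0, -0.0, 17.9]
wrist_force: [-0.2, 0.0, -0.4]
opening: 0.0858
```

```bash
python3 - <<'E'
from h import *
import pickle
c=camera("wrist"); o=get_obs(); print(o["ee_pos"],o["tcp_rot"])
pickle.dump(c,open("w1.pkl","wb")); cv2.imwrite("pics/w2.png",cv2.resize(c["img"][:,:,::-1],(800,600),interpolation=cv2.INTER_CUBIC))
crop(c,"pics/w2d.png",220,110,90,90,7)
crop(c,"pics/w2r.png",270,0,210,340,2.4) if 0 else crop(c,"pics/w2r.png",270,140,150,180,4)
c=camera("top");pickle.dump(c,open("top1.pkl","wb"));crop(c,"pics/t1.png",95,155,160,110,5)
print(w2p(pickle.load(open("w1.pkl","rb")),[.448,.136,.05])*800/512)
E
```

```text
[0.44820268 0.13479993 0.20071336] [-9.00014738e+01 -3.84634117e-02  1.78891190e+01]
[398.87236101 256.40154613]
```

View pics/w2.png

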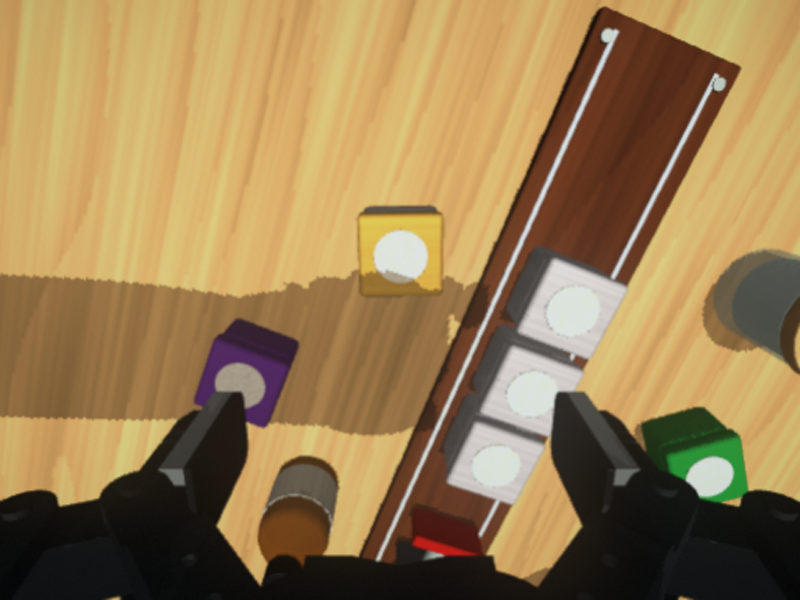

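View pics/w2d.png

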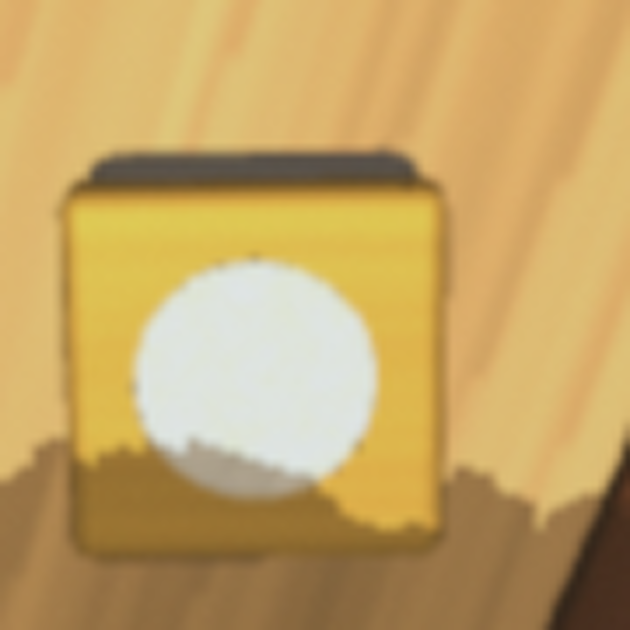

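View pics/w2r.png

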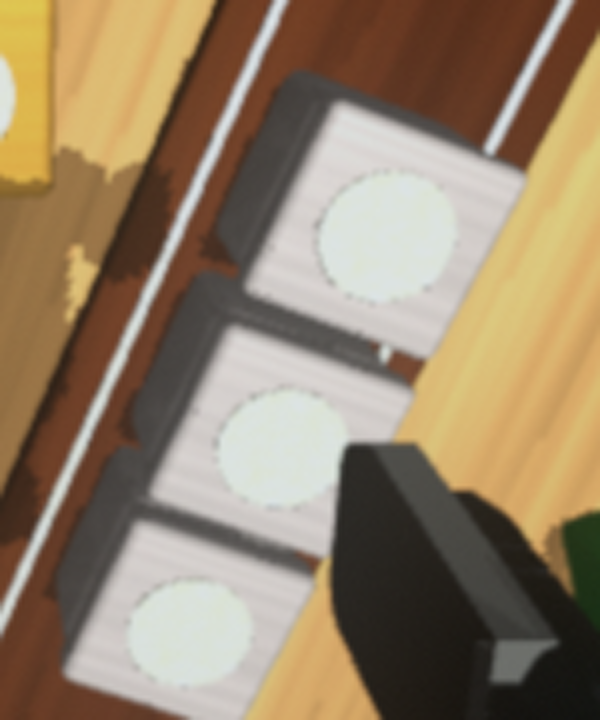

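```bash
python3 - <<'E'
from h import *
import pickle
c=pickle.load(open("w1.pkl","rb"))
D=lambda x,y:(220+(x+.5)/7-.5,110+(y+.5)/7-.5)
Rr=lambda x,y:(270+(x+.5)/4-.5,140+(y+.5)/4-.5)
F=lambda x,y:((x+.5)*.64-.5,(y+.5)*.64-.5)
w=np.array([p2w(c,p,.05)[:2] for p in [D(66,188),D(441,190),D(438,553),D(74,553)]])
print('d',w.mean(0),p2w(c,D(256,378),.05)[:2])
for i in range(4):
    e=w[(i+1)%4]-w[i]; print(np.degrees(np.arctan2(e[1],e[0])),np.hypot(*e))
def P(n,p,z): q=p2w(c,p,z)[:2]; print(n,q.round(4)); return q
tl=P('c discs',Rr(388,236),.062);b=P('b',Rr(283,448),.062);a=P('a',Rr(190,632),.062)
w=np.array([p2w(c,p,.062)[:2] for p in [Rr(338,100),Rr(526,175),Rr(430,358),Rr(245,290)]])
print('c',w.mean(0))
for i in range(4):
    e=w[(i+1)%4]-w[i]; print(np.degrees(np.arctan2(e[1],e[0])),np.hypot(*e))
# board tail corners; lines
e1=P('tailR',F(601,8),.012);e2=P('tailL',F(741,67),.012)
print(np.hypot(*(e1-e2)))
l1=P('lineR a',F(613,36),.012);l2=P('lineR b',F(384,556),.012);m1=P('lineL a',F(716,78),.012);m2=P('lineL b',F(616,276),.012)
for u,v in[(l1,l2),(m1,m2)]: print(np.degrees(np.arctan2(*(v-u)[::-1])))
jz=np.load("jig.npz");t,R=jz["t"],jz["R"]
for n,q in zip(["a","b","c","l1","l2","m1","m2","e1","e2"],[a,b,tl,l1,l2,m1,m2,e1,e2]): print(n,((q-t)@R*1e3).round(1))
E
```

```text
d [0.4483713  0.13708591] [0.44864897 0.13676583]
17.522562169542876 0.05156136328558909
-71.22799887489049 0.05228163628081072
-162.191226513975 0.05247512358031009
107.77004034446887 0.05253182532002201
c discs [0.5619 0.1391]
b [0.5593 0.0774]
a [0.5563 0.0182]
c [0.560781   0.13951745]
-3.649372503298881 0.0508033515980756
-92.66411209878203 0.05148506263081137
176.84504487119403 0.05152667522425064
86.53147904183265 0.051922338350100475
tailR [0.5213 0.3155]
tailL [0.6203 0.3123]
0.09913798764778713
lineR a [0.5349 0.3034]
lineR b [ 0.5189 -0.1261]
lineL a [0.6082 0.3015]
lineL b [0.6027 0.1616]
-92.14040254525352
-92.26378375024582
a [-12.    0.1]
b [-71.3   0.3]
c [-1.33e+02  1.00e-01]
l1 [-295.9  -34.4]
l2 [133.9 -30.7]
m1 [-297.4   38.8]
m2 [-157.4   39.8]
e1 [-307.3  -48.7]
e2 [-308.7   50.5]
```

play_rows(
  moves=[
    [[0,0,0],[0.0007,0.035,0.0006],100],
    [[0,0,0],[0.0007,0.07,0.0006],100],
    [[0,0,0],[0.0007,0.105,0.0006],100],
    [[0,0,0],[0.0007,0.12,0.0006],100],
    [[0,0,0],[0.0007,0.12,0.0006],100],
  ],
)

```text
time: 2.9
ee_pos: [0.4476, 0.1358, 0.0789]
tcp_rot: [-90.0, 0.2, 18.0]
wrist_force: [0.5, -0.6, 0.4]
opening: 0.0856
```

```bash
python3 - <<'E'
from h import *
c=camera("wrist"); o=get_obs(); print(o["ee_pos"],o["tcp_rot"])
cv2.imwrite("pics/w3.png",c["img"][:,:,::-1])
delta(.4485,.1368,.010,17.9)
E
```

```text
[0.44852371 0.1361384  0.08069197] [-8.99972915e+01  3.53567284e-02  1.79619913e+01]
turn_y 0.06 shift [0.0002, 0.0707, 0.0006]
```

View pics/w3.png

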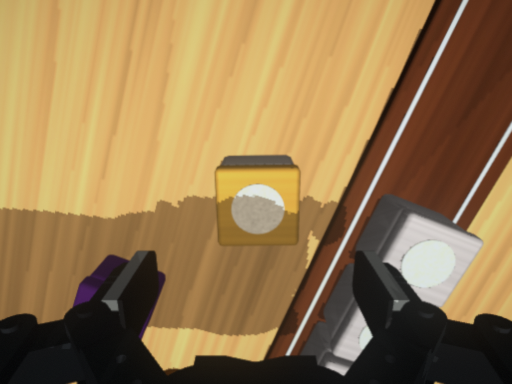

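play_rows(
  moves=[
    [[0,0,0],[0,0.025,0.0006],100],
    [[0,0,0],[0,0.05,0.0006],100],
    [[0,0,0],[0,0.07,0.0006],100],
    [[0,0,0],[0,0.07,0.0006],100],
    [[0,0,0],[0,0.07,0.0006],100],
  ],
)

```text
time: 3.45
ee_pos: [0.4495, 0.1371, 0.0124]
tcp_rot: [-90.0, -0.1, 18.0]
wrist_force: [-0.3, 0.8, 0.3]
opening: 0.0852
```

```bash
python3 - <<'E'
from h import *
c=camera("wrist"); o=get_obs(); print(o["time"],o["ee_pos"],o["tcp_rot"],o["wrist_force"])
cv2.imwrite("pics/w4.png",c["img"][:,:,::-1])
E
```

```text
3.5 [0.44979741 0.13725568 0.01263356] [-90.00167476  -0.15516075  17.97428588] [ 0.83033369  0.20761147 -0.0955465 ]
```

View pics/w4.png

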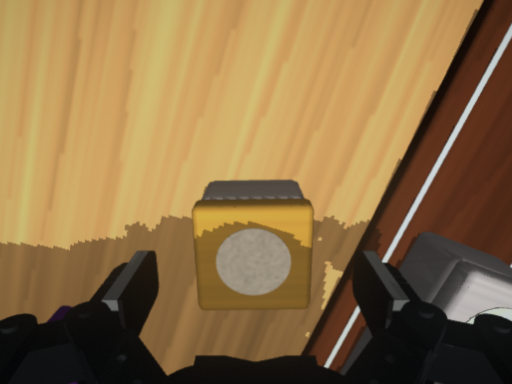

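play_rows(
  moves=[
    [[0,0,0],[0,0,0],45],
    [[0,0,0],[0,0,0],45],
    [[0,0,0],[0,0,0],45],
    [[0,0,0],[0,0,0],45],
    [[0,0,0],[0,0,0],45],
  ],
  grip_force=40,
)

```text
time: 4.0
ee_pos: [0.4492, 0.1371, 0.0118]
tcp_rot: [-90.0, -0.1, 18.0]
wrist_force: [-1.3, -0.2, 7.9]
opening: 0.0524
```

```bash
python3 - <<'E'
from h import *
c=camera("wrist"); o=get_obs(); print(o["time"],o["ee_pos"],o["tcp_rot"],o["wrist_force"],o["opening"])
cv2.imwrite("pics/w5.png",c["img"][:,:,::-1])
E
```

```text
4.05 [0.44914666 0.1370924  0.01176148] [-89.99921048  -0.10117201  17.98021408] [-1.64908592 -1.29278911  7.47858873] 0.052300413206089955
```

View pics/w5.png

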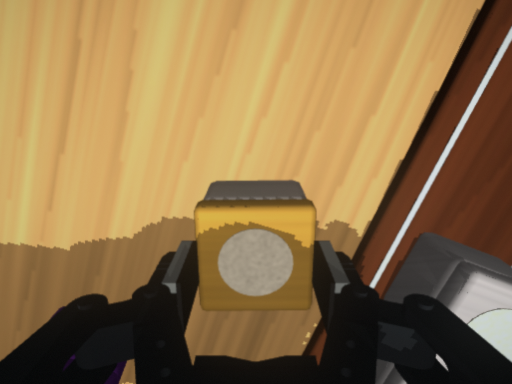

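play_rows(
  moves=[
    [[0,0,0],[0,-0.01,0],45],
    [[0,0,0],[0,-0.03,0],45],
    [[0,0,0],[0,-0.06,0],45],
    [[0,0,0],[0,-0.09,0],45],
    [[0,0,0],[0,-0.1,0],45],
  ],
)

```text
time: 4.55
ee_pos: [0.4497, 0.1372, 0.1138]
tcp_rot: [-90.0, -0.2, 18.0]
wrist_force: [0.6, 0.1, -3.1]
opening: 0.0524
```

```bash
python3 - <<'E'
from h import *
o=get_obs(); print(o["time"],o["ee_pos"],o["tcp_rot"],o["wrist_force"],o["opening"])
delta(.5641,.2001,.111,-2.6,frm=[.4491,.1371,.111,18])
E
```

```text
4.55 [0.44966494 0.13723017 0.11378293] [-90.00185748  -0.2301574   17.97405886] [ 0.61160152  0.11132877 -3.13728964] 0.052445950677565134
turn_y 20.60 shift [0.1288, -0.0000, 0.0244]
```

play_rows(
  moves=[
    [[0,5,0],[0.03,0,0.006],45],
    [[0,10,0],[0.062,0,0.012],45],
    [[0,15,0],[0.095,0,0.018],45],
    [[0,20.6,0],[0.1288,0,0.0244],45],
    [[0,20.6,0],[0.1288,0,0.0244],45],
  ],
)

```text
time: 5.05
ee_pos: [0.5655, 0.2012, 0.1075]
tcp_rot: [-90.0, 0.1, -2.8]
wrist_force: [-1.2, -0.3, -2.4]
opening: 0.0522
```

play_rows(
  moves=[
    [[0,0,0],[0,0,0],45],
    [[0,0,0],[0,0.02,0],45],
    [[0,0,0],[0,0.04,0],45],
    [[0,0,0],[0,0.055,0],45],
    [[0,0,0],[0,0.055,0],45],
  ],
)

```text
time: 5.55
ee_pos: [0.5617, 0.199, 0.0532]
tcp_rot: [-90.1, 0.2, -2.6]
wrist_force: [0.3, -0.1, -1.9]
opening: 0.052
```

```bash
python3 - <<'E'
from h import *
import pickle
c=camera("wrist"); o=get_obs(); print(o["time"],o["ee_pos"],o["tcp_rot"],o["wrist_force"],o["opening"])
cv2.imwrite("pics/w6.png",cv2.resize(c["img"][:,:,::-1],(800,600),interpolation=cv2.INTER_CUBIC));pickle.dump(c,open("w6.pkl","wb"))
c=camera("top");pickle.dump(c,open("t6.pkl","wb"));crop(c,"pics/t6.png",95,155,160,110,5)
E
```

```text
5.6 [0.5624977  0.19934578 0.05482497] [-9.00387427e+01  8.80642358e-02 -2.61296213e+00] [ 0.76053736  0.64401965 -1.39090505] 0.05236325513336061
```

View pics/w6.png

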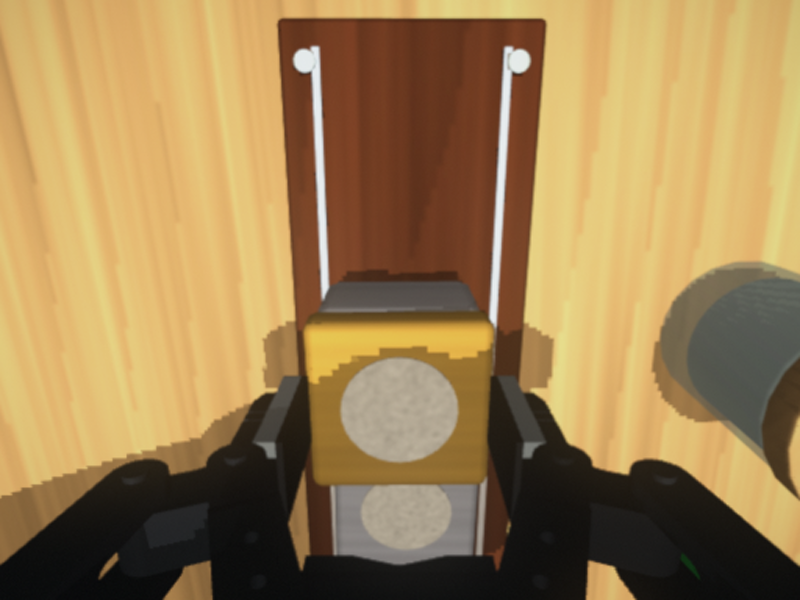

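View pics/t6.png

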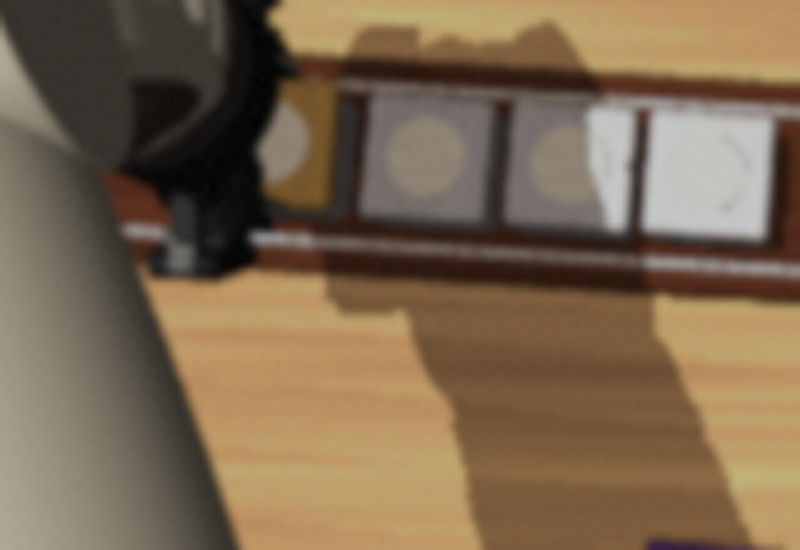

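```bash
python3 - <<'E'
from h import *
import pickle
c=pickle.load(open("w6.pkl","rb"))
F=lambda x,y:((x+.5)*.64-.5,(y+.5)*.64-.5)
yaw=np.radians(-92.6);u=np.array([np.cos(yaw),np.sin(yaw)]);n=np.array([-u[1],u[0]])
o=np.array([.5613,.1392])
def P(s,x,y,z):
    q=p2w(c,F(x,y),z)[:2]; print(s,q.round(4),"along %.1f lat %.1f"%(1e3*(q-o)@u,1e3*(q-o)@n))
P('lineR a',315,50,.012);P('lineL a',509,50,.012);P('lineR b',324,290,.012);P('lineL b',494,310,.012)
P('lineR c',333,545,.012);P('lineL c',481,540,.012)
P('c left',335,545,.062);P('c right',476,545,.062);P('c disc',406,513,.062);P('c discL',361,513,.062);P('c discR',452,513,.062)
P('d disc',400,410,.093);P('d TL',305,318,.093);P('d TR',494,318,.093);P('d BR',487,484,.093);P('d BL',313,484,.093)
# top
c=pickle.load(open("t6.pkl","rb")); F=lambda x,y:(95+(x+.5)/5-.5,155+(y+.5)/5-.5)
P('top d TR',337,82,.093);P('top d BR',331,209,.093)
P('top c TL',372,97,.062);P('top c BL',360,215,.062)
E
```

```text
lineR a [0.535  0.3061] along -165.5 lat -33.8
lineL a [0.6073 0.3028] along -165.5 lat 38.6
lineR b [0.5301 0.2127] along -72.0 lat -34.5
lineL b [0.6026 0.2004] along -63.0 lat 38.5
lineR c [0.5227 0.0787] along 62.2 lat -35.9
lineL c [0.5971 0.0785] along 59.0 lat 38.6
c left [0.5334 0.1246] along 15.9 lat -27.2
c right [0.5878 0.1222] along 15.8 lat 27.3
c disc [0.5614 0.1383] along 0.9 lat 0.2
c discL [0.5445 0.139 ] along 0.9 lat -16.8
c discR [0.5788 0.1375] along 0.9 lat 17.5
d disc [0.562  0.1998] along -60.5 lat -2.1
d TL [0.5376 0.2289] along -88.5 lat -27.7
d TR [0.5886 0.2265] along -88.5 lat 23.3
d BR [0.5869 0.1736] along -35.5 lat 24.0
d BL [0.5347 0.1759] along -35.5 lat -28.2
top d TR [0.587  0.1716] along -33.5 lat 24.2
top d BR [0.5338 0.1716] along -31.2 lat -29.0
top c TL [0.5865 0.1636] along -25.5 lat 24.1
top c BL [0.5353 0.1665] along -26.1 lat -27.2
```

play_rows(
  moves=[
    [[0,0,0],[0.0025,0.008,0],45],
    [[0,0,0],[0.0025,0.016,0],45],
    [[0,0,0],[0.0025,0.023,0],45],
    [[0,0,0],[0.0025,0.027,0],45],
    [[0,0,0],[0.0025,0.027,0],45],
  ],
)

```text
time: 6.15
ee_pos: [0.5655, 0.1996, 0.0274]
tcp_rot: [-90.0, 0.1, -2.6]
wrist_force: [0.3, 0.3, -1.7]
opening: 0.0524
```

play_rows(
  moves=[
    [[0,0,0],[0,0.001,0],45],
    [[0,0,0],[0,0.002,0],45],
    [[0,0,0],[0,0.003,0],45],
    [[0,0,0],[0,0.004,0],45],
    [[0,0,0],[0,0.004,0],45],
  ],
)

```text
time: 6.65
ee_pos: [0.566, 0.1997, 0.0243]
tcp_rot: [-90.0, 0.0, -2.6]
wrist_force: [-0.3, 0.1, -2.3]
opening: 0.0523
```

play_rows(
  moves=[
    [[0,0,0],[0,0.0003,0],45],
    [[0,0,0],[0,0.0006,0],45],
    [[0,0,0],[0,0.0009,0],45],
    [[0,0,0],[0,0.0012,0],45],
    [[0,0,0],[0,0.0012,0],45],
  ],
)

```text
time: 7.15
ee_pos: [0.566, 0.1998, 0.0239]
tcp_rot: [-90.0, -0.0, -2.6]
wrist_force: [-2.5, -1.4, 4.1]
opening: 0.0526
```

play_rows(
  moves=[
    [[0,0,0],[0,0,0],85],
    [[0,0,0],[0,0,0],85],
    [[0,0,0],[0,0,0],85],
    [[0,0,0],[0,0,0],85],
    [[0,0,0],[0,0,0],85],
  ],
)

```text
time: 7.65
ee_pos: [0.566, 0.1997, 0.0231]
tcp_rot: [-90.0, 0.0, -2.6]
wrist_force: [0.1, -1.0, 0.7]
opening: 0.0723
```

```bash
python3 - <<'E'
from h import *
import pickle
c=camera("wrist"); o=get_obs(); print(o["time"],o["ee_pos"],o["tcp_rot"],o["wrist_force"],o["opening"])
cv2.imwrite("pics/w7.png",cv2.resize(c["img"][:,:,::-1],(800,600),interpolation=cv2.INTER_CUBIC));pickle.dump(c,open("w7.pkl","wb"))
c=camera("side");pickle.dump(c,open("s7.pkl","wb"));crop(c,"pics/s7.png",180,110,160,120,5)
E
```

```text
7.7 [0.56602554 0.19973322 0.02311119] [-9.00006601e+01  1.99834537e-03 -2.62620570e+00] [-0.04204196  0.01005788 -0.13670391] 0.0728362890821667
```

View pics/w7.png

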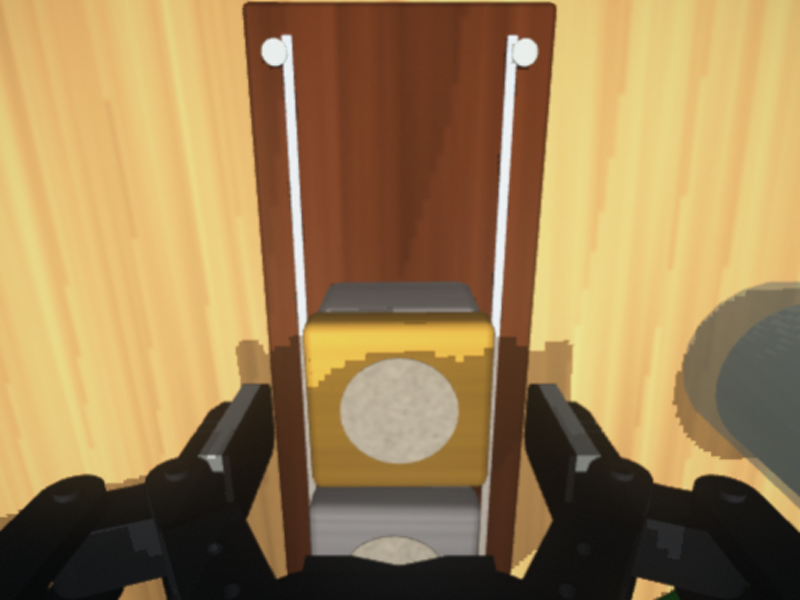

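View pics/s7.png

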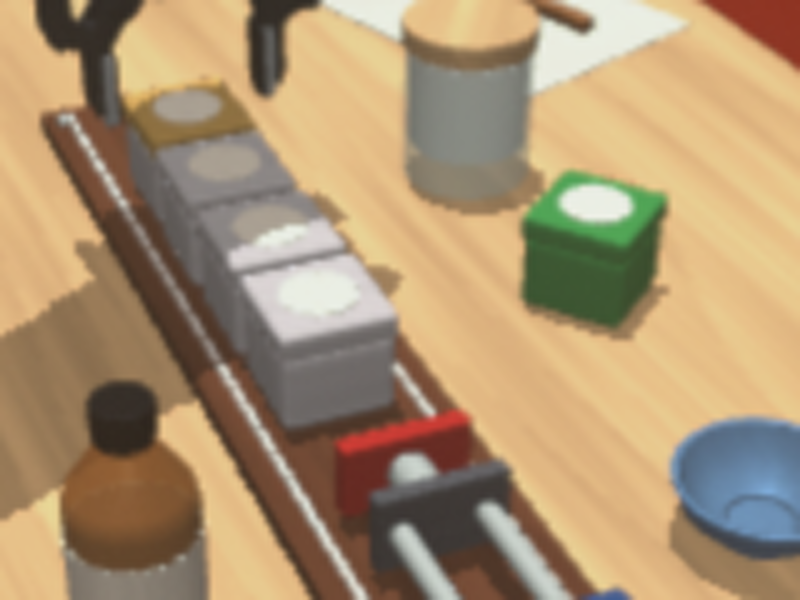

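```bash
python3 - <<'E'
from h import *
import pickle
c=pickle.load(open("w7.pkl","rb"))
F=lambda x,y:((x+.5)*.64-.5,(y+.5)*.64-.5)
yaw=np.radians(-92.6);u=np.array([np.cos(yaw),np.sin(yaw)]);n=np.array([-u[1],u[0]])
o=np.array([.5613,.1392])
def P(s,x,y,z):
    q=p2w(c,F(x,y),z)[:2]; print(s,"along %.1f lat %.1f"%(1e3*(q-o)@u,1e3*(q-o)@n))
P('R',288,60,.012);P('L',512,60,.012);P('R',301,290,.012);P('L',498,290,.012)
P('cL',311,520,.062);P('cR',480,520,.062);P('disc c',396,540,.062)
P('d disc',400,411,.062);P('d TL',304,318,.062);P('d TR',494,318,.062);P('BR',488,484,.062);P('BL',313,484,.062)
c=pickle.load(open("s7.pkl","rb")); F=lambda x,y:(180+(x+.5)/5-.5,110+(y+.5)/5-.5)
for s,x,y in [('d',188,106),('c',225,163),('b',273,227),('a',319,293)]: P('side '+s,x,y,.062)
P('pad',338,441,.052);P('pad',468,413,.052)
P('a front L',282,345,.062);P('a front R',397,318,.062)
E
```

```text
R along -159.4 lat -33.9
L along -159.4 lat 38.4
R along -82.0 lat -34.1
L along -81.9 lat 38.1
cL along -22.6 lat -25.6
cR along -22.5 lat 26.8
disc c along -14.9 lat 0.8
d disc along -60.5 lat 2.0
d TL along -89.0 lat -24.0
d TR along -88.9 lat 27.6
BR along -35.6 lat 28.6
BL along -35.7 lat -24.3
side d along -59.9 lat 2.8
side c along 1.0 lat 1.0
side b along 63.7 lat 1.8
side a along 121.3 lat 1.2
pad along 207.1 lat -24.8
pad along 210.1 lat 29.6
a front L along 151.3 lat -26.8
a front R along 151.2 lat 24.2
```

play_rows(
  moves=[
    [[0,0,0],[0,0,0],45],
    [[0,0,0],[0,0,0],45],
    [[0,0,0],[0,0,0],45],
    [[0,0,0],[0,0,0],45],
    [[0,0,0],[0,0,0],45],
  ],
  grip_force=50,
)

```text
time: 8.25
ee_pos: [0.5663, 0.1998, 0.0237]
tcp_rot: [-90.0, -0.0, -2.6]
wrist_force: [-0.5, -0.3, 4.5]
opening: 0.0516
```

play_rows(
  moves=[
    [[0,0,0],[-0.0004,-0.0007,0],45],
    [[0,0,0],[-0.0008,-0.0007,-0.001],45],
    [[0,0,0],[-0.0008,-0.0007,-0.002],45],
    [[0,0,0],[-0.0008,-0.0007,-0.003],45],
    [[0,0,0],[-0.0008,-0.0007,-0.004],45],
  ],
)

```text
time: 8.75
ee_pos: [0.5649, 0.1958, 0.0239]
tcp_rot: [-90.0, 0.0, -2.6]
wrist_force: [-0.1, 0.0, -0.8]
opening: 0.0518
```

play_rows(
  moves=[
    [[0,0,0],[0,0,-0.001],45],
    [[0,0,0],[0,0,-0.002],45],
    [[0,0,0],[0,0,-0.003],45],
    [[0,0,0],[0,0,-0.004],45],
    [[0,0,0],[0,0,-0.005],45],
  ],
)

```text
time: 9.25
ee_pos: [0.5648, 0.1906, 0.0237]
tcp_rot: [-90.0, 0.0, -2.6]
wrist_force: [0.7, 3.0, 3.3]
opening: 0.0517
```

play_rows(
  moves=[
    [[0,0,0],[0,0,-0.001],45],
    [[0,0,0],[0,0,-0.002],45],
    [[0,0,0],[0,0,-0.003],45],
    [[0,0,0],[0,0,-0.004],45],
    [[0,0,0],[0,0,-0.005],45],
  ],
)

```text
time: 9.75
ee_pos: [0.5645, 0.1856, 0.0238]
tcp_rot: [-90.0, 0.0, -2.6]
wrist_force: [0.0, 2.4, -1.0]
opening: 0.0518
```

play_rows(
  moves=[
    [[0,0,0],[0,0,-0.001],45],
    [[0,0,0],[0,0,-0.002],45],
    [[0,0,0],[0,0,-0.003],45],
    [[0,0,0],[0,0,-0.004],45],
    [[0,0,0],[0,0,-0.005],45],
  ],
)

```text
time: 10.25
ee_pos: [0.5643, 0.1807, 0.0238]
tcp_rot: [-90.0, 0.0, -2.6]
wrist_force: [-0.8, 1.5, -1.0]
opening: 0.0515
```

play_rows(
  moves=[
    [[0,0,0],[0,0,-0.001],45],
    [[0,0,0],[0,0,-0.002],45],
    [[0,0,0],[0,0,-0.003],45],
    [[0,0,0],[0,0,-0.004],45],
    [[0,0,0],[0,0,-0.005],45],
  ],
)

```text
time: 10.75
ee_pos: [0.5641, 0.1757, 0.0238]
tcp_rot: [-90.0, 0.0, -2.6]
wrist_force: [0.3, 3.2, -2.5]
opening: 0.0523
```

```bash
python3 - <<'E'
from h import *
import pickle
print(get_obs()["time"],get_obs()["wrist_force"])
c=camera("top");pickle.dump(c,open("t8.pkl","wb"));crop(c,"pics/t8.png",115,155,160,110,5)
c=camera("side");pickle.dump(c,open("s8.pkl","wb"));crop(c,"pics/s8.png",180,110,160,120,5)
E
```

```text
10.75 [ 0.33916274  3.24889385 -2.4616247 ]
```

View pics/t8.png

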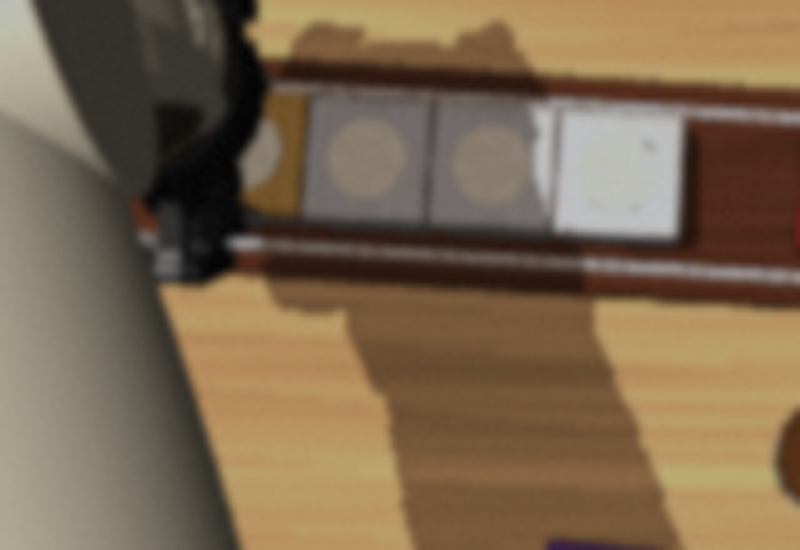

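View pics/s8.png

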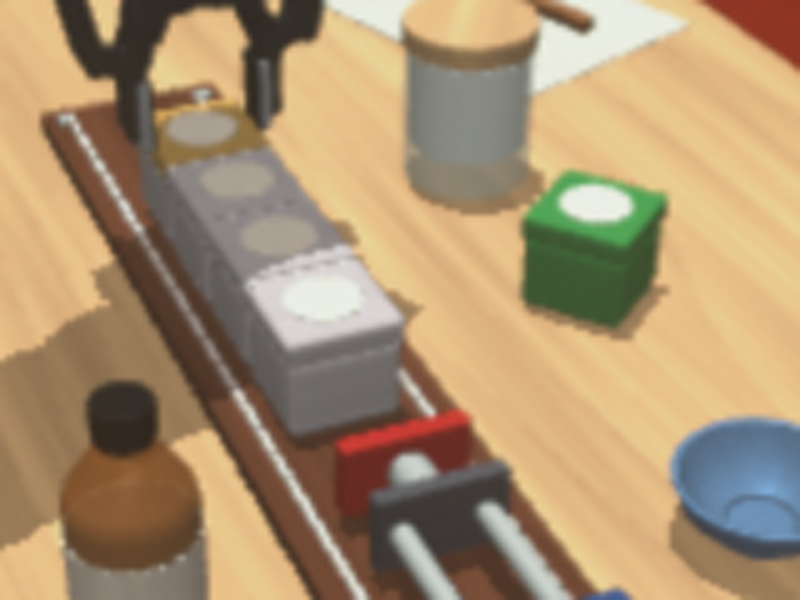

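play_rows(
  moves=[
    [[0,0,0],[0,0,-0.002],45],
    [[0,0,0],[0,0,-0.004],45],
    [[0,0,0],[0,0,-0.006],45],
    [[0,0,0],[0,0,-0.008],45],
    [[0,0,0],[0,0,-0.01],45],
  ],
)

```text
time: 11.35
ee_pos: [0.5636, 0.1656, 0.0239]
tcp_rot: [-90.0, 0.0, -2.6]
wrist_force: [0.7, 2.4, -2.4]
opening: 0.0517
```

play_rows(
  moves=[
    [[0,0,0],[0,0,-0.002],45],
    [[0,0,0],[0,0,-0.004],45],
    [[0,0,0],[0,0,-0.006],45],
    [[0,0,0],[0,0,-0.008],45],
    [[0,0,0],[0,0,-0.01],45],
  ],
)

```text
time: 11.85
ee_pos: [0.5632, 0.1556, 0.0239]
tcp_rot: [-90.0, 0.0, -2.6]
wrist_force: [0.9, 3.0, -2.8]
opening: 0.0517
```

play_rows(
  moves=[
    [[0,0,0],[0,0,-0.002],45],
    [[0,0,0],[0,0,-0.004],45],
    [[0,0,0],[0,0,-0.006],45],
    [[0,0,0],[0,0,-0.008],45],
    [[0,0,0],[0,0,-0.01],45],
  ],
)

```text
time: 12.35
ee_pos: [0.5628, 0.1457, 0.0239]
tcp_rot: [-90.0, -0.0, -2.6]
wrist_force: [0.4, 2.3, -2.0]
opening: 0.0518
```

play_rows(
  moves=[
    [[0,0,0],[0,0,-0.001],45],
    [[0,0,0],[0,0,-0.002],45],
    [[0,0,0],[0,0,-0.003],45],
    [[0,0,0],[0,0,-0.004],45],
    [[0,0,0],[0,0,-0.005],45],
  ],
)

```text
time: 12.85
ee_pos: [0.5625, 0.1408, 0.0239]
tcp_rot: [-90.0, 0.0, -2.6]
wrist_force: [0.2, 2.2, -3.7]
opening: 0.0522
```

play_rows(
  moves=[
    [[0,0,0],[0,0,-0.001],45],
    [[0,0,0],[0,0,-0.002],45],
    [[0,0,0],[0,0,-0.003],45],
    [[0,0,0],[0,0,-0.004],45],
    [[0,0,0],[0,0,-0.005],45],
  ],
)

```text
time: 13.35
ee_pos: [0.5623, 0.1357, 0.0239]
tcp_rot: [-90.0, 0.0, -2.6]
wrist_force: [0.4, 2.8, -2.3]
opening: 0.0522
```

```bash
python3 - <<'E'
from h import *
import pickle
print(get_obs()["time"],get_obs()["wrist_force"])
c=camera("top");pickle.dump(c,open("t9.pkl","wb"));crop(c,"pics/t9.png",135,155,160,110,5)
c=camera("side");pickle.dump(c,open("s9.pkl","wb"));crop(c,"pics/s9.png",200,130,130,100,6)
E
```

```text
13.35 [ 0.4434093   2.77055617 -2.32688084]
```

View pics/t9.png

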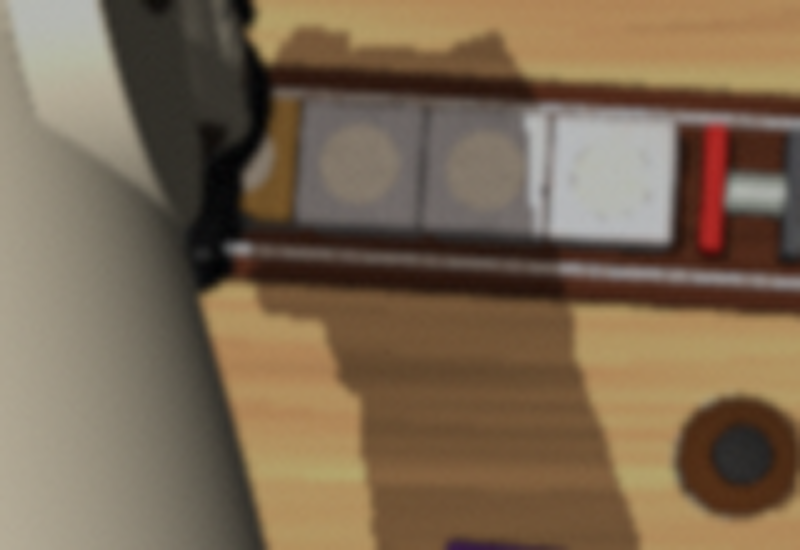

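View pics/s9.png

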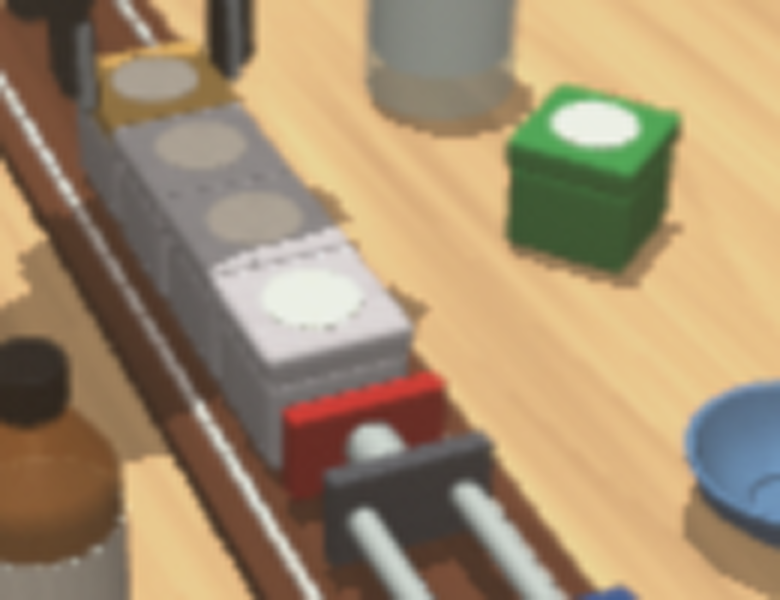

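play_rows(
  moves=[
    [[0,0,0],[0,0.0001,-0.001],45],
    [[0,0,0],[0,0.0002,-0.002],45],
    [[0,0,0],[0,0.0003,-0.003],45],
    [[0,0,0],[0,0.0003,-0.004],45],
    [[0,0,0],[0,0.0003,-0.005],45],
  ],
)

```text
time: 13.95
ee_pos: [0.5622, 0.1309, 0.0237]
tcp_rot: [-90.0, -0.0, -2.6]
wrist_force: [-0.3, 4.4, -0.2]
opening: 0.0519
```

play_rows(
  moves=[
    [[0,0,0],[0,0,-0.0005],45],
    [[0,0,0],[0,0,-0.001],45],
    [[0,0,0],[0,0,-0.0015],45],
    [[0,0,0],[0,0,-0.002],45],
    [[0,0,0],[0,0,-0.0025],45],
  ],
)

```text
time: 14.45
ee_pos: [0.5621, 0.1284, 0.0238]
tcp_rot: [-90.0, -0.0, -2.6]
wrist_force: [-0.5, 5.5, 0.8]
opening: 0.0516
```

play_rows(
  moves=[
    [[0,0,0],[0,0,-0.0005],45],
    [[0,0,0],[0,0,-0.001],45],
    [[0,0,0],[0,0,-0.0015],45],
    [[0,0,0],[0,0,-0.002],45],
    [[0,0,0],[0,0,-0.0025],45],
  ],
)

```text
time: 14.95
ee_pos: [0.5619, 0.1259, 0.0238]
tcp_rot: [-90.0, -0.0, -2.6]
wrist_force: [0.9, 4.8, 1.7]
opening: 0.0516
```

play_rows(
  moves=[
    [[0,0,0],[0,0,-0.0004],45],
    [[0,0,0],[0,0,-0.0008],45],
    [[0,0,0],[0,0,-0.0012],45],
    [[0,0,0],[0,0,-0.0016],45],
    [[0,0,0],[0,0,-0.002],45],
  ],
)

```text
time: 15.45
ee_pos: [0.5619, 0.1239, 0.0238]
tcp_rot: [-90.0, -0.0, -2.6]
wrist_force: [0.0, 5.2, 1.5]
opening: 0.052
```

```bash
python3 - <<'E'
from h import *
import pickle
for k in range(3):
    c=camera("top");print(get_obs()["time"],get_obs()["wrist_force"])
pickle.dump(c,open("t10.pkl","wb"));crop(c,"pics/t10.png",225,155,130,80,6)
c=camera("side");pickle.dump(c,open("s10.pkl","wb"));crop(c,"pics/s10.png",230,160,90,70,8)
E
```

```text
15.5 [0.67387031 5.69249541 1.47383443]
15.55 [0.15668852 4.12290651 1.97351522]
15.6 [3.89030893e-03 5.84703131e+00 2.34569843e+00]
```

View pics/t10.png

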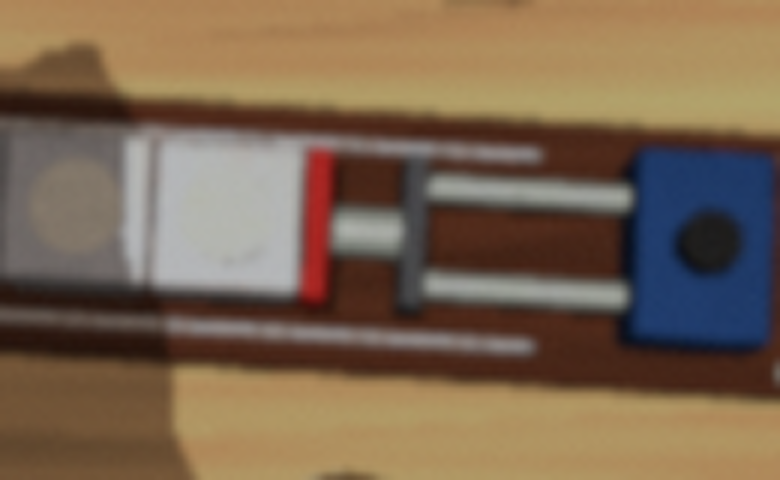

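View pics/s10.png

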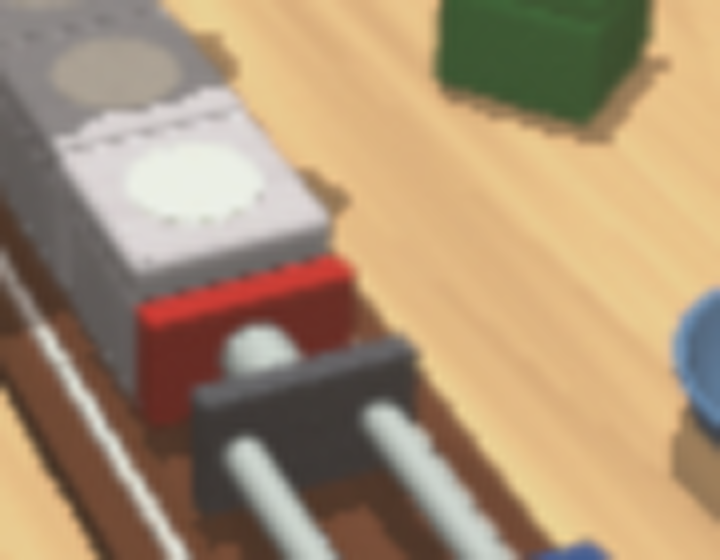

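play_rows(
  moves=[
    [[0,0,0],[0,0,-0.0005],45],
    [[0,0,0],[0,0,-0.001],45],
    [[0,0,0],[0,0,-0.0015],45],
    [[0,0,0],[0,0,-0.0015],45],
    [[0,0,0],[0,0,-0.0015],45],
  ],
)

```text
time: 16.15
ee_pos: [0.5618, 0.1227, 0.0238]
tcp_rot: [-90.0, -0.0, -2.6]
wrist_force: [-0.1, 6.4, 2.0]
opening: 0.0518
```

```bash
cat > f.py <<'E'
from h import *
F=[]
for k in range(4):
    camera("top"); F.append(get_obs()["wrist_force"])
o=get_obs();print(o["time"],o["ee_pos"].round(5),np.mean(F,0).round(2),np.std(F,0).round(2))
E
python3 f.py
```

```text
16.35 [0.56182 0.12274 0.02376] [0.55 6.9  1.73] [0.33 0.37 0.75]
```

play_rows(
  moves=[
    [[0,0,0],[0,0,-0.0005],45],
    [[0,0,0],[0,0,-0.001],45],
    [[0,0,0],[0,0,-0.0015],45],
    [[0,0,0],[0,0,-0.0015],45],
    [[0,0,0],[0,0,-0.0015],45],
  ],
)

```text
time: 16.85
ee_pos: [0.5618, 0.1216, 0.0237]
tcp_rot: [-89.9, -0.0, -2.6]
wrist_force: [0.7, 9.2, 1.4]
opening: 0.0519
```

```bash
python3 f.py
```

```text
17.05 [0.56177 0.12162 0.02375] [1.01 8.36 1.52] [0.43 0.17 0.34]
```

```bash
cat > pad.py <<'E'
from h import *
import pickle
yaw=np.radians(-92.6);u=np.array([np.cos(yaw),np.sin(yaw)])
def red(c):
    im=c["img"].astype(float); r=im[...,0]-np.maximum(im[...,1],im[...,2]); r=np.clip(r-50,0,None)
    m=np.zeros_like(r);m[170:215,260:300]=1;r=r*m
    ys,xs=np.mgrid[:384,:512]; s=r.sum()
    p=p2w(c,((xs*r).sum()/s,(ys*r).sum()/s),.052)[:2]
    # far edge: along-lane profile (image x), subpixel half max per row
    E=[]
    for y in range(183,200):
        row=r[y]; k=int(row.argmax()); h=row[k]/2
        if row[k]<30: continue
        j=k
        while row[j]>h: j+=1
        E.append(p2w(c,(j-1+(row[j-1]-h)/(row[j-1]-row[j]),y),.052)[:2]@u)
    return s,1e3*p@u,1e3*np.median(E),len(E)
if __name__=="__main__":
    import sys
    for f in sys.argv[1:]: print(f,red(pickle.load(open(f,"rb"))))
    for i in range(2):
        c=camera("top"); print(get_obs()["time"],red(c))
E
python3 pad.py top.pkl t6.pkl t8.pkl t9.pkl t10.pkl
```

```text
top.pkl (np.float64(6874.0), np.float64(44.323292754851956), np.float64(48.49846637067896), 17)
t6.pkl (np.float64(8513.0), np.float64(44.2872326487939), np.float64(48.546152071529335), 17)
t8.pkl (np.float64(8019.0), np.float64(44.2918946302473), np.float64(48.54884031966336), 17)
t9.pkl (np.float64(7388.0), np.float64(44.307982516487385), np.float64(48.51571239472232), 17)
t10.pkl (np.float64(6316.0), np.float64(44.998818733370335), np.float64(48.55480334184359), 17)
17.1 (np.float64(6205.0), np.float64(47.133815075461555), np.float64(50.73194009507489), 17)
17.15 (np.float64(6217.0), np.float64(47.133226449392694), np.float64(50.73194009507489), 17)
```

play_rows(
  moves=[
    [[0,0,0],[0,0,-0.0005],45],
    [[0,0,0],[0,0,-0.001],45],
    [[0,0,0],[0,0,-0.0015],45],
    [[0,0,0],[0,0,-0.002],45],
    [[0,0,0],[0,0,-0.002],45],
  ],
)

```text
time: 17.65
ee_pos: [0.5618, 0.1201, 0.0238]
tcp_rot: [-89.9, -0.0, -2.6]
wrist_force: [1.1, 10.8, 0.1]
opening: 0.0519
```

```bash
python3 f.py; python3 pad.py
```

```text
17.85 [0.56173 0.12014 0.02376] [ 0.95 11.1   1.01] [0.73 0.2  0.22]
17.9 (np.float64(6262.0), np.float64(48.64019784395685), np.float64(52.19748586579701), 17)
17.95 (np.float64(6264.0), np.float64(48.64111171317224), np.float64(52.28284183960043), 17)
```

play_rows(
  moves=[
    [[0,0,0],[0,0,-0.0005],45],
    [[0,0,0],[0,0,-0.001],45],
    [[0,0,0],[0,0,-0.0015],45],
    [[0,0,0],[0,0,-0.0018],45],
    [[0,0,0],[0,0,-0.0018],45],
  ],
)

```text
time: 18.45
ee_pos: [0.5617, 0.1189, 0.0238]
tcp_rot: [-89.8, -0.0, -2.6]
wrist_force: [1.5, 13.7, 0.8]
opening: 0.0518
```

```bash
python3 f.py; python3 pad.py; python3 - <<'E'
from h import *
c=camera("top");crop(c,"pics/t11.png",155,155,130,80,6)
c=camera("side");crop(c,"pics/s11.png",200,120,120,90,6)
E
```

```text
18.65 [0.56168 0.11886 0.02378] [ 1.15 13.61  0.63] [0.37 0.14 0.36]
18.7 (np.float64(6045.0), np.float64(49.86150072240416), np.float64(53.409035815354045), 17)
18.75 (np.float64(6036.0), np.float64(49.86591016672055), np.float64(53.44510699379319), 17)
```

View pics/t11.png

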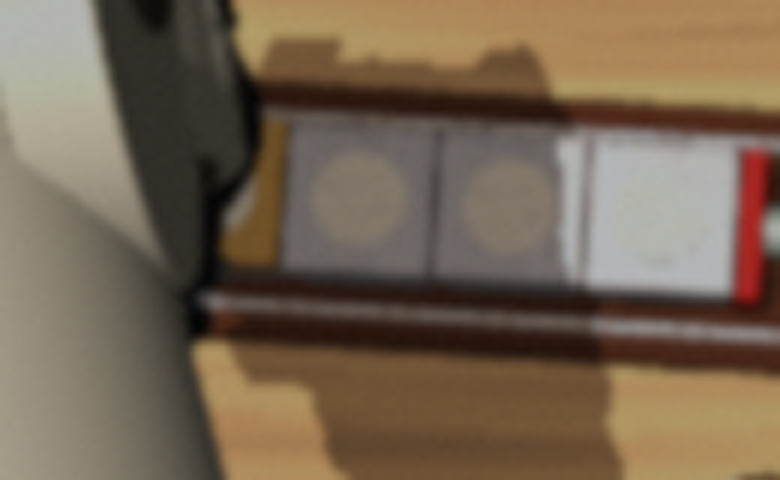

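View pics/s11.png

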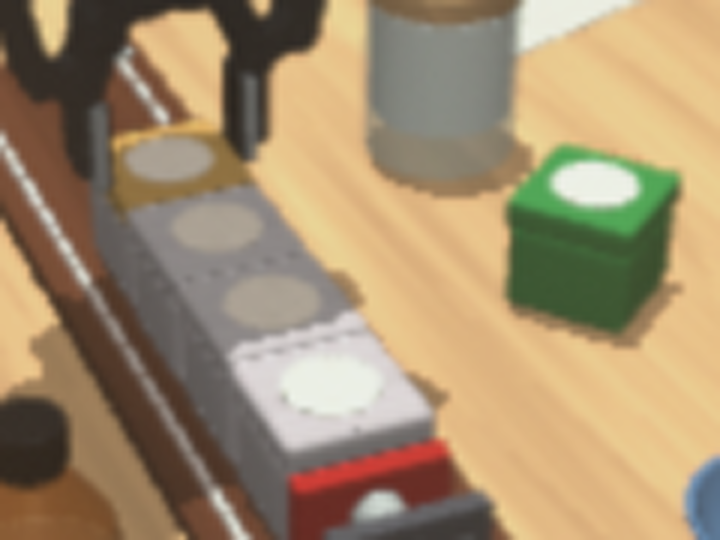

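play_rows(
  moves=[
    [[0,0,0],[0,0,0],45],
    [[0,0,0],[0,0,0],45],
    [[0,0,0],[0,0,0],45],
    [[0,0,0],[0,0,0],45],
    [[0,0,0],[0,0,0],45],
  ],
)

```text
time: 19.35
ee_pos: [0.5617, 0.1189, 0.0238]
tcp_rot: [-89.8, -0.0, -2.6]
wrist_force: [1.0, 13.8, 0.5]
opening: 0.0518
```

```bash
python3 pad.py;python3 f.py
```

```text
19.4 (np.float64(6043.0), np.float64(49.8580003758342), np.float64(53.33572972171106), 17)
19.45 (np.float64(6043.0), np.float64(49.85887052912717), np.float64(53.38914658506347), 17)
19.65 [0.5617  0.11885 0.02377] [ 0.63 13.5   0.56] [0.69 0.38 0.48]
```

play_rows(
  moves=[
    [[0,0,0],[0,0,0.0004],45],
    [[0,0,0],[0,0,0.0008],45],
    [[0,0,0],[0,0,0.0012],45],
    [[0,0,0],[0,0,0.0015],45],
    [[0,0,0],[0,0,0.0015],45],
  ],
)

```text
time: 20.15
ee_pos: [0.5617, 0.1189, 0.0237]
tcp_rot: [-90.0, -0.0, -2.6]
wrist_force: [0.7, 6.8, 1.5]
opening: 0.0516
```

```bash
python3 pad.py;python3 f.py
```

```text
20.2 (np.float64(6077.0), np.float64(49.84185326272103), np.float64(53.409035815354045), 17)
20.25 (np.float64(6076.0), np.float64(49.84066058645258), np.float64(53.38914658506347), 17)
20.45 [0.56174 0.11888 0.02376] [0.61 6.51 1.56] [0.38 0.22 0.56]
```

play_rows(
  moves=[
    [[0,0,0],[0,0,0.0004],45],
    [[0,0,0],[0,0,0.0008],45],
    [[0,0,0],[0,0,0.0012],45],
    [[0,0,0],[0,0,0.0012],45],
    [[0,0,0],[0,0,0.0012],45],
  ],
)

```text
time: 20.95
ee_pos: [0.5617, 0.1196, 0.0237]
tcp_rot: [-90.0, -0.0, -2.6]
wrist_force: [1.7, 2.6, 2.8]
opening: 0.0519
```

```bash
python3 pad.py;python3 f.py
```

```text
21.0 (np.float64(6163.0), np.float64(49.115292152766955), np.float64(52.667811316173015), 17)
21.05 (np.float64(6174.0), np.float64(49.1114974807548), np.float64(52.66957052901713), 17)
21.25 [0.56172 0.11964 0.02371] [1.87 2.66 3.37] [0.22 0.33 0.42]
```

play_rows(
  moves=[
    [[0,0,0],[0,0,0.0003],45],
    [[0,0,0],[0,0,0.0006],45],
    [[0,0,0],[0,0,0.0009],45],
    [[0,0,0],[0,0,0.0009],45],
    [[0,0,0],[0,0,0.0009],45],
  ],
)

```text
time: 21.75
ee_pos: [0.5617, 0.1204, 0.0237]
tcp_rot: [-90.0, -0.0, -2.6]
wrist_force: [1.8, 0.2, 4.9]
opening: 0.0518
```

```bash
python3 pad.py;python3 f.py
```

```text
21.8 (np.float64(6264.0), np.float64(48.43561289986), np.float64(51.896678751259344), 17)
21.85 (np.float64(6263.0), np.float64(48.435135427140786), np.float64(51.83262360863664), 17)
22.05 [0.56163 0.12042 0.02371] [1.15 0.19 4.84] [0.54 0.48 0.33]
```

play_rows(
  moves=[
    [[0,0,0],[0,0,0],70],
    [[0,0,0],[0,0,0],85],
    [[0,0,0],[0,0,0],90],
    [[0,0,0],[0,0,0],90],
    [[0,0,0],[0,0,0],90],
  ],
)

```text
time: 22.55
ee_pos: [0.5614, 0.1206, 0.0234]
tcp_rot: [-90.0, 0.0, -2.6]
wrist_force: [-0.5, 0.8, -0.1]
opening: 0.0769
```

```bash
python3 pad.py;python3 f.py; python3 - <<'E'
from h import *
import pickle
c=camera("wrist");print(get_obs()["opening"]);cv2.imwrite("pics/w12.png",c["img"][:,:,::-1]);pickle.dump(c,open("w12.pkl","wb"))
c=camera("side");crop(c,"pics/s12.png",200,120,120,90,6);pickle.dump(c,open("s12.pkl","wb"))
E
```

```text
22.6 (np.float64(6242.0), np.float64(46.267147321732814), np.float64(49.678854135011406), 17)
22.65 (np.float64(6245.0), np.float64(46.27876895216103), np.float64(49.74906259492578), 17)
22.85 [0.56156 0.12065 0.02359] [-0.03 -0.27 -0.13] [0.25 0.68 0.6 ]
0.07625430393632812
```

View pics/w12.png

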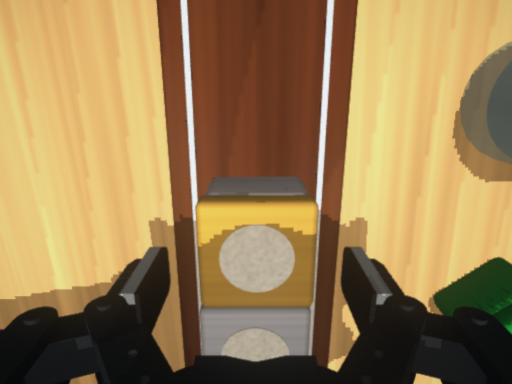

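View pics/s12.png

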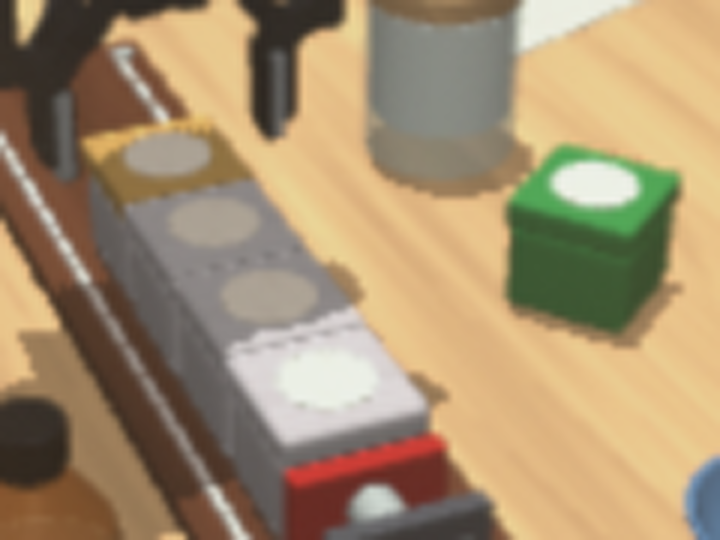

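play_rows(
  moves=[
    [[0,0,0],[0,-0.01,0],90],
    [[0,0,0],[0,-0.03,0],90],
    [[0,0,0],[0,-0.06,0],90],
    [[0,0,0],[0,-0.1,0],90],
    [[0,0,0],[0,-0.14,0],90],
  ],
)

```text
time: 23.45
ee_pos: [0.5612, 0.1206, 0.1657]
tcp_rot: [-90.0, -0.0, -2.6]
wrist_force: [1.5, 0.8, -0.1]
opening: 0.077
```

play_rows(
  moves=[
    [[0,0,0],[-0.03,-0.02,0],90],
    [[0,0,0],[-0.07,-0.03,0],90],
    [[0,0,0],[-0.11,-0.04,0],90],
    [[0,0,0],[-0.15,-0.05,0],90],
    [[0,0,0],[-0.18,-0.05,0],90],
  ],
)

```text
time: 23.95
ee_pos: [0.3802, 0.1289, 0.2159]
tcp_rot: [-89.9, -0.2, -2.6]
wrist_force: [0.7, -0.6, 0.6]
opening: 0.0769
```

play_rows(
  moves=[
    [[0,0,0],[0,0,0],90],
    [[0,0,0],[0,0,0],90],
    [[0,0,0],[0,0,0],90],
    [[0,0,0],[0,0,0],90],
    [[0,0,0],[0,0,0],90],
  ],
)

```text
time: 24.45
ee_pos: [0.3822, 0.1288, 0.2132]
tcp_rot: [-90.0, 0.1, -2.7]
wrist_force: [-0.2, -0.5, 0.5]
opening: 0.0767
```

```bash
python3 pad.py; python3 - <<'E'
from h import *
c=camera("top");crop(c,"pics/t13.png",125,155,170,110,4.7);cv2.imwrite("pics/t13f.png",c["img"][:,:,::-1])
c=camera("side");crop(c,"pics/s13.png",180,110,160,120,5)
E
```

```text
24.5 (np.float64(7199.0), np.float64(46.32270618356639), np.float64(49.80172907840098), 17)
24.55 (np.float64(7203.0), np.float64(46.322603668576335), np.float64(49.83707865188593), 17)
```

View pics/t13.png

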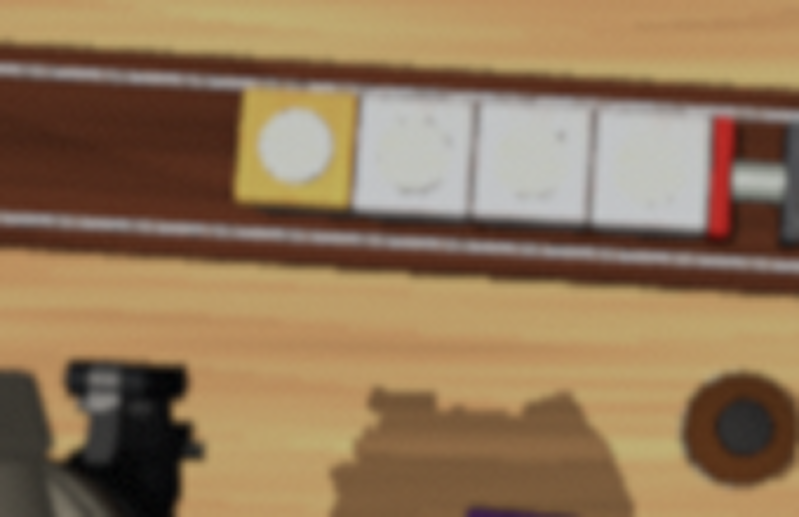

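View pics/s13.png

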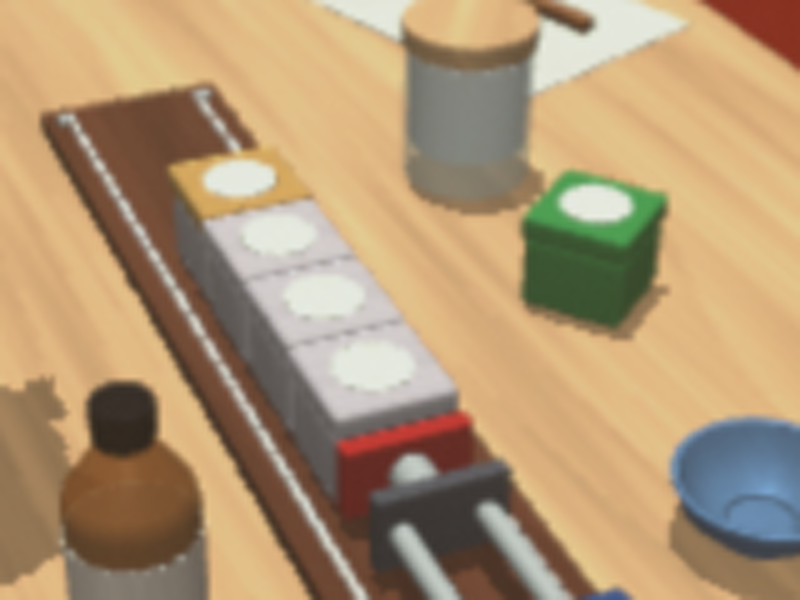

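The row is tight, straight and between the lines, with the pad still pressed about 1.2 mm by the front tin. I'm handing it in.

```bash
python3 -c "
from workcell import job_done
print(job_done())"
```

```text
the job is handed in; nothing more can be done
None
```

I stood the brass-lidded tin at the tail of the row and pushed all four up the lane onto the pad. I held them there about 1.3 s, eased off until the wrist force was near zero, then let go and backed the arm away. The job was handed in at about 24.7 s, and no verdict was reported.

- **Pad force:** the pad was pressed 4.9 mm in the top view, which is about 9.8 N. The wrist read 13.6 N, less about 4 N of sliding friction, so the two agree to within roughly 1 N. The highest wrist reading I saw along the lane was 13.8 N, so the pad stayed well under 20 N.
- **After letting go:** the pad is still pressed about 1.2 mm (about 2.4 N) by the front tin, and this stayed steady after the arm withdrew.
- **Row:** in the last top and side views the row is tight, straight and between the white lines, with all tins upright. Before the push the brass tin sat about 1 mm sideways of the others; I shifted it 0.8 mm to match and see no step now.
- **Bystanders:** the bottle, jar and dish look undisturbed in the side views before and after the push.
- **Disagreements:** the top and wrist cameras differed by about 2 mm in sideways position, which is within the stated calibration. When I eased off, friction read higher (about 5–6 N) because the gripper was pressing the brass tin down slightly. That went away on release, and the row then slid back about 2 mm.

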